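Wedge a rover's rear wheels clear of the test board

TASK

The little four-wheeled rover needs its rear wheels off the test board for a motor check: pull the cabinet's top drawer well open, take out the leveling wedge, lay it flat on the board behind the rover and push its thin end under the middle of the rear lifting bar until both rear wheels are just clear, about 5 mm above the board, with the front wheels still standing on the board at the stop batten. Lift the rover only with the wedge, never with the hand, and leave the multimeter, screwdriver and carton where they lie. Finish holding: keep hold of the wedge there, flat on the board and carrying the rover's rear, and do not let go.

Things in the scene. Friction and masses are not known exactly. Their poses are not given: they have to be found in the camera images.
- cab_drawer0 (a joint): Top drawer of the grey steel desktop cabinet (320 wide, 260 deep, 150 high, two drawers). Value: how far it is pulled out, m: 0 shut, 0.18 fully out; starts 0 to 6 mm open. It slides towards the cabinet's front, easily (about 1 N), and stays where it is left. Its side and front walls stand 43 mm above its inner floor.
- cab_drawer0_handle (a point): Middle of the top drawer's handle: a level round steel bar, diameter 11 mm, 120 long, on two thin posts 102 mm apart, its axis 35 mm in front of the drawer's face and 38 mm below the cabinet's top. Axes: x into the cabinet (the drawer opens along -x), y along the bar, z up. Moves with the drawer.
- drawer_floor (a point): Point on the inner floor of the top drawer, in the middle of the bay where the wedge lies; moves with the drawer. The bay reaches 100 mm to either side across the drawer and over its full depth (215 mm inside). Left of it, behind a low partition (36 mm), are spare motors. Axes as the handle's.
- wedge: Leveling wedge, grey moulded plastic, about 90 g, 140 long, 36 wide, flat underside. Its ramp is 90 long and rises from 4 mm at the thin end to 31 mm (3 in 10); behind it a grip block 50 long, 36 wide, 36 high, finely ribbed. Starts flat in the top drawer, lying across it, thin end roughly to the robot's right. Origin: middle of the underside. Axes: x to the thin end, y across, z up.
- wedge_grip (a point): Centre of the wedge's grip block, where to grasp it: 18 mm above the wedge's underside, 25 mm from its thick end's face, 115 mm behind its thin end's edge. Axes as wedge.
- board: Test board: fixed white laminated plate 430 x 220 x 12 mm with a wooden stop batten (25 thick, 36 high above the plate) across one end. Origin: centre of the underside; the top face is 12 mm above it. Axes: x along the board to the batten (its inner face is at x = +190 mm), y across, z up. The rover's front wheels stand 1 to 6 mm short of it.
- rover: Four-wheeled rover, about 0.85 kg: black tub with electronics on top, 222 long, 158 wide, under 95 high; tyres 65 in diameter, 26 wide. Origin: on the ground midway between the axles, 60 mm from each. Axes: x forwards (to the batten), y left, z up. It pivots about its front wheels when its rear is lifted. Wheels are held by unpowered gear motors and turn only stiffly.
- lift_bar (a point): Middle of the lowest line of the rover's rear lifting bar: round steel, 8 mm in diameter, 90 long across the rover, 115 mm behind the rover's origin; its underside is 18 mm above the board's top while all wheels stand. Between the wheels (106 mm apart) nothing hangs lower. The first 50 mm in front of it are under 60 mm high (tyres 65). Axes as rover.
- wheel_rl_hub (a point): Hub centre of the left rear wheel, 32.5 mm above the board's top when the wheel stands on it; every mm more is a mm of clearance under the tyre.
- wheel_rr_hub (a point): Hub centre of the right rear wheel, 32.5 mm above the board's top when the wheel stands on it.
- wheel_fl_hub (a point): Hub centre of the left front wheel (radius 32.5 mm), which stays standing on the board.
- wheel_fr_hub (a point): Hub centre of the right front wheel (radius 32.5 mm), which stays standing on the board.
- multimeter: Bystander: grey hand multimeter, 130 x 70 x 40 mm, lying on the bench; origin at the centre of its underside. Leave it.
- screwdriver: Bystander: black-handled screwdriver, 190 mm long, lying on the bench; origin under its middle. Leave it.
- carton: Bystander: small plain cardboard box, 85 x 55 x 40 mm, on the bench; origin at the centre of its underside. Leave it.

How it is judged:
On the way, in this order (a step that is already met when the one before it is completed fails the run):
1. the top drawer is pulled open (more than 100 mm) (value of joint cab_drawer0 above 0.1 m), for 0.1 s.
2. the wedge lifts both rear wheels clear of the board (z of wheel_rl_hub in the frame of board between 0.046 and 0.0545 m and z of wheel_rr_hub in the frame of board between 0.046 and 0.0545 m and contact force between wedge and rover above 0.5 N and contact force between the fingers and wedge above 1 N), for 0.2 s.
At the end, for the whole second after the job is handed in: Rear tyres 1.5 to 10 mm clear of the board; wedge flat on it (4 mm, 0.08 rad), carrying the rear (over 0.5 N), held by the fingers (over 1 N); front wheels on the board (3 mm), at most 12 mm short of the batten; rover at rest (all of step 2 and z of wedge_grip in the frame of board between 0.026 and 0.034 m and angle between wedge_grip's own z axis and vertical below 0.08 rad and z of each of wheel_fl_hub, wheel_fr_hub in the frame of board below 0.0475 m and x of rover in the frame of board above 0.0855 m and linear speed of rover below 0.02 m/s); the arm keeps its last pose, push and grip.
It fails at once if a rear wheel is lifted more than 18 mm above the board (z of any of wheel_rl_hub, wheel_rr_hub in the frame of board above 0.0625 m).
It fails at once if the hand pushes on the rover (more than 4 N) (contact force between any of the fingers, the arm and rover above 4 N).
It fails at once if a bystander is moved more than 30 mm (distance of any of multimeter, screwdriver, carton from where it was at the start of the episode above 0.03 m).
It also fails if it takes over 58 s, if anything falls off the work surface, if the arm or the gripper's body presses on something with over 40 N, if the wrist force passes 120 N, or if a joint passes its speed limit or range.

ROBOT

A 6-joint arm with a two-finger parallel gripper is mounted at the origin on the work surface. World frame = base frame: x ahead of the robot, y to its left, z up, the work surface at z = 0. Lengths are in m, angles in rad, forces in N, time in s.
With the tool pointing down it reaches from about 0.25 to 0.8 m from the base axis. Payload 8.5 kg.
Tool frame: the origin (TCP) lies at the very end of the fingers, on their centre line; the grasp point (between the pads) lies behind it (ctrl.tcp_to_grasp is the z of the grasp point in the tool frame, in m); z points along the fingers, y is the direction in which the jaws open and shut (so a half turn about z gives the same grasp; the last joint's range is limited). The gripper opens to 85 mm and grips with 20 to 120 N. Pads are 22 mm wide; open, the fingers measure 114 mm over their backs; the gripper's body (76 mm by 85 mm) begins 54 mm behind the grasp point. The pads swing forward as they close: fully open they stand 13 mm farther back than shut.
Start: joints at [-1.131, 0.238, -0.013, 1.319, 0, 1.571], TCP at [0.224, -0.475, 0.231] pointing down, gripper open.
Joint ranges: [-2.66, 2.66], [-1.03, 1.9], [-1.14, 1.46], [-1.82, 2.27], [-1.45, 1.34], [-3.14, 3.14]. Speed limits (rad/s): [2.22, 2.22, 2.79, 3.14, 3.14, 3.14].

INTERFACE

Orientations are given as [roll, pitch, yaw] about the fixed x, y, z axes, in that order (R = Rz(yaw) Ry(pitch) Rx(roll)).
In Python, from cell import ctrl gives the robot as it stands.
- The arm moves only by the tool carry_out, never from a script. Its argument "targets" is one flat list of numbers, 7 for each row, row after row: the closure in counts, from 0 (fully open) to 255 (shut), then the shift along the tool's x, y, z in mm, then the turn, a rotation vector about the tool's x, y, z in degrees. In form: [jaw, x, y, z, rx, ry, rz, jaw, x, y, z, rx, ry, rz, ...]. A call has 1 to 8 rows; each row is the pose to reach, as a shift and turn from the pose measured when the call began, along the tool's axes at that moment; what a row does not reach only later rows make up. A row lasts 1/12 s, in which the tool goes at most 41.7 mm and 7.16 degrees, less where a joint would pass 70% of its speed; a pose out of reach is approached as far as the arm can. A call with a gripper value outside its range is refused whole. The fingers move at their own pace and stop on an object; "force" is the grip in N (left out, the last holds). Time passes only in rows, so rows that repeat a pose let the fingers close. It gives the time, the measured TCP pose, the force and the opening at its end, in the units of the state.
- ctrl.get_state(): the state, without advancing time (a new reading comes with each control period).
- ctrl.get_image(name): name is "scene" or "top" or "wrist"; returns a dict with "frame" (420x560x3 uint8, blue, green, red), "range_z" (420x560 float32, m along the optical axis (not along the pixel's ray), 0 where there is no reading), "intrinsics" (3x3 intrinsics, pixels), "eye" and "rotation" of the camera in the world; the wrist camera has in their place "tool_from_camera" (4x4, takes a point from camera to tool coordinates, whose origin is the TCP and whose axes are the flange's). Camera axes: x right, y down, z forward; pixel columns grow to the right and rows downward; lengths in m; the calibration is good to about 2 mm. A picture is of the moment at which its call begins: read the wrist's pose just before it.
- ctrl.hand_in(): hands the job in, once; it reports no verdict.
The state is a dict: "clock": time; "q": joint angles; "qvel": joint speeds; "joint_torque": joint torques, N m; "tool_pos": TCP position; "eef_rot": TCP orientation; "contact_force": force on the tool from outside, world axes, zero at the start; "wrist_torque": the same for the moment, N m; "width": opening from 0.0 (shut) to 1.0 (fully open).
Only numpy, scipy, OpenCV 4.12 (cv2) and the standard library are available. Lean on these libraries where they do the work, as an engineer would, in place of code of your own. Each camera call takes 0.05 s, during which the arm holds its last target.

## Working session

There is one attempt and no reset: what is moved stays moved. The work goes in short steps, Python scripts to look and compute and a tool call to move; the robot and the scene stay as the last step left them, time stands still between calls to the robot, and variables do not carry over. Pictures are saved under pics/ and viewed, and the job is handed in when it is done.

Besides the shell and the picture viewer there is one more tool, called after "Call:" by a JSON object that holds its "name" and its "arguments", one argument or row to a line. carry_out: Moves the arm, as the interface text tells. Its arguments: {"type":"object","properties":{"targets":{"type":"array","items":{"type":"number"}},"force":{"type":"number"}},"required":["targets"]}

```bash
ls; mkdir -p pics
python3 - <<'E'
from cell import ctrl
import cv2
s=ctrl.get_state(); print(s); print(ctrl.tcp_to_grasp)
for n in("scene","top","wrist"):
    im=ctrl.get_image(n); cv2.imwrite(f"pics/{n}0.png",im["frame"]); print(n,im["intrinsics"].tolist(),im.get("eye"),im.get("rotation"),im.get("tool_from_camera"))
E
```

```text
pics
{'clock': 0.0, 'q': array([-1.13096766e+00,  2.38776545e-01, -1.42561139e-02,  1.31920395e+00,
        3.01539785e-06,  1.57077980e+00]), 'qvel': array([-0.00047281, -0.00154403,  0.00118195,  0.00160993,  0.000241  ,
        0.00039156]), 'joint_torque': array([-2.40259658e-03, -5.38775468e+01,  3.46441376e+01,  1.84498401e-02,
       -1.55611165e-04, -5.01160393e-07]), 'tool_pos': array([ 0.22335934, -0.47465357,  0.23067913]), 'eef_rot': array([-3.14015238e+00, -3.03920150e-06,  4.39845188e-01]), 'contact_force': array([ 0.38984189, -0.32865379,  0.08817568]), 'wrist_torque': array([-0.06411815, -0.00450705, -0.04288646]), 'width': 1.0005450574936543}
-0.0187
scene [[413.4038490827644, 0.0, 283.3772161967739], [0.0, 413.4038490827644, 207.69168393421313], [0.0, 0.0, 1.0]] [ 1.40534464 -0.29310351  0.77453552] [-2.22851112  0.01941992  1.30041757] None
top [[508.2812059551003, 0.0, 281.0871536839616], [0.0, 508.2812059551003, 215.25223890276098], [0.0, 0.0, 1.0]] [ 0.36434255 -0.08056505  1.65088405] [-3.01147449 -0.01571226 -1.55372307] None
wrist [[315.3803874836562, 0.0, 278.926242531715], [0.0, 315.3803874836562, 210.17156599761915], [0.0, 0.0, 1.0]] None None [[ 2.51313232e-05 -9.57427132e-01 -2.88675052e-01  7.26210303e-02]
 [ 9.99999938e-01 -7.71678632e-05  3.42994405e-04 -2.13821600e-04]
 [-3.50668586e-04 -2.88675043e-01  9.57427071e-01 -1.43031013e-01]
 [ 0.00000000e+00  0.00000000e+00  0.00000000e+00  1.00000000e+00]]
```

View pics/scene0.png

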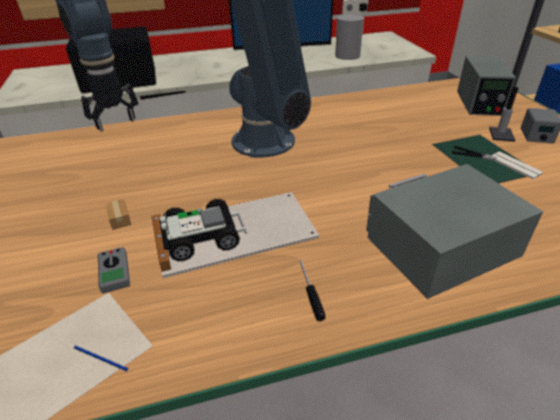

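View pics/top0.png

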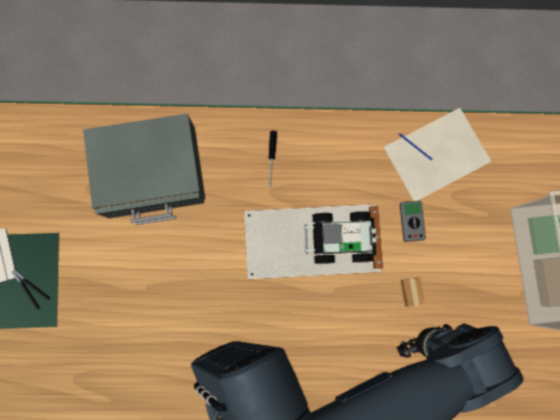

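View pics/wrist0.png

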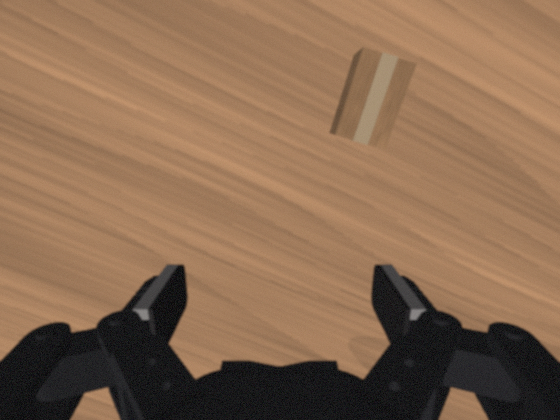

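```bash
cat > h.py <<'E'
import numpy as np,cv2
from scipy.spatial.transform import Rotation as R
from cell import ctrl
def rpy(v): return R.from_euler('xyz',v).as_matrix()
def cam(n,s=None):
    if n=="wrist":
        s=ctrl.get_state(); im=ctrl.get_image(n); T=np.eye(4);T[:3,:3]=rpy(s["eef_rot"]);T[:3,3]=s["tool_pos"]
        C=T@im["tool_from_camera"]
    else:
        im=ctrl.get_image(n); C=np.eye(4)
        r=np.array(im["rotation"]); C[:3,:3]=r if r.shape==(3,3) else rpy(r); C[:3,3]=im["eye"]
    im["C"]=C; return im
def cloud(im):
    K=im["intrinsics"];z=im["range_z"];v,u=np.mgrid[:z.shape[0],:z.shape[1]]
    P=np.stack([(u-K[0,2])/K[0,0]*z,(v-K[1,2])/K[1,1]*z,z],-1)
    W=P@im["C"][:3,:3].T+im["C"][:3,3]; W[z==0]=np.nan; return W
def cast(im,uv,h):
    uv=np.atleast_2d(uv).astype(float);K=im["intrinsics"]
    d=np.c_[(uv[:,0]-K[0,2])/K[0,0],(uv[:,1]-K[1,2])/K[1,1],np.ones(len(uv))]@im["C"][:3,:3].T
    o=im["C"][:3,3]; return o+d*((h-o[2])/d[:,2])[:,None]
def proj(im,P):
    P=np.atleast_2d(P);c=(P-im["C"][:3,3])@im["C"][:3,:3];K=im["intrinsics"]
    return np.c_[c[:,0]/c[:,2]*K[0,0]+K[0,2],c[:,1]/c[:,2]*K[1,1]+K[1,2]]
E
python3 - <<'E'
from h import *
im=cam("top");W=cloud(im);np.set_printoptions(precision=4,suppress=True)
for n,uv in dict(bench=(220,300),cabtop=(140,160),board=(270,240),handle=(153,219),h2=(140,220),h3=(168,217)).items(): print(n,W[uv[1],uv[0]])
f=im["frame"]
def crop(x0,y0,x1,y1,s,name): cv2.imwrite(name,cv2.resize(f[y0:y1,x0:x1],None,fx=s,fy=s,interpolation=cv2.INTER_CUBIC))
crop(70,100,220,240,5,"pics/cab.png");crop(240,195,395,290,5,"pics/bd.png")
m=np.abs(W[...,2]-.15)<.008; m[:, :70]=0;m[240:]=0;m[:,230:]=0
c=max(cv2.findContours(m.astype(np.uint8),0,1)[0],key=cv2.contourArea);print(cv2.minAreaRect(c),cv2.boxPoints(cv2.minAreaRect(c)));
b=cv2.boxPoints(cv2.minAreaRect(c));print(cast(im,b,.15))
m=np.abs(W[...,2]-.109)<.012; v,u=np.nonzero(m[200:235,120:190]); print(np.c_[u+120,v+200].mean(0),len(u),W[v+200,u+120].mean(0)if len(u) else 0)
E
```

```text
bench [ 0.3036  0.088  -0.0004]
cabtop [0.721  0.3269 0.1483]
board [ 0.4979 -0.0682  0.0119]
handle [0.5471 0.2876 0.1124]
h2 [0.5425 0.3249 0.1192]
h3 [0.5603 0.2529 0.0628]
((140.20269775390625, 161.61813354492188), (82.03060150146484, 108.66583251953125), 81.57302856445312) [[ 80.4456 129.0081]
 [187.9383 113.0832]
 [199.9597 194.2282]
 [ 92.4671 210.153 ]]
[[0.8127 0.5109 0.15  ]
 [0.8699 0.1886 0.15  ]
 [0.6198 0.1426 0.15  ]
 [0.5657 0.4587 0.15  ]]
[152.0033 212.5784] 306 [0.5668 0.2914 0.1128]
```

View pics/cab.png

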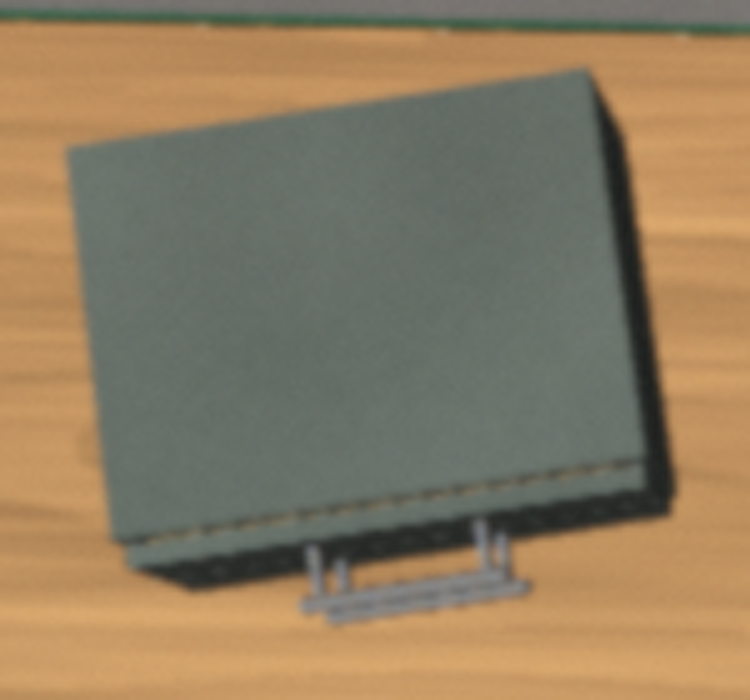

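View pics/bd.png

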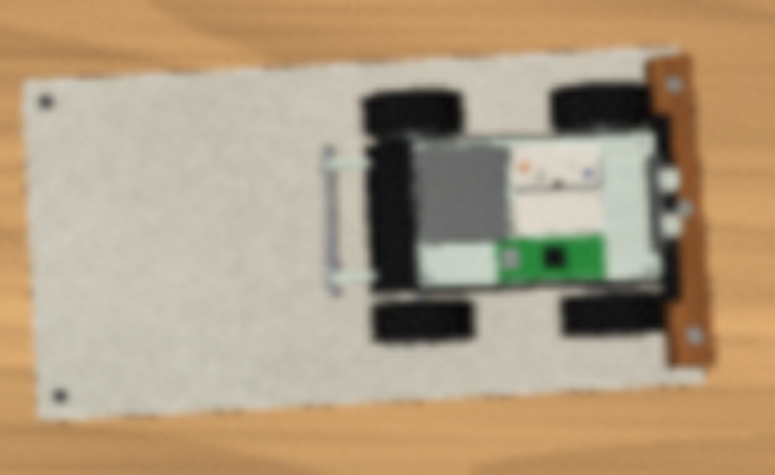

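Run:
```python
from h import *
im=cam("top");np.set_printoptions(precision=4,suppress=True)
def cr(l,x0,y0,s=5): return (np.array(l)+.5)/s-.5+[x0,y0]
h=cast(im,cr([(305,607),(508,577)],70,100),.1145);d=h[0]-h[1];print("handle",h,h.mean(0),np.degrees(np.arctan2(d[1],d[0])),np.linalg.norm(d))
t=cast(im,cr([(112,542),(645,460),(588,70),(68,148)],70,100),.15);print("cab",t);d=t[0]-t[1];print(np.degrees(np.arctan2(d[1],d[0])),np.linalg.norm(d))
b=cast(im,cr([(22,82),(688,47),(707,385),(38,420)],240,195),.012);print("board",b,b.mean(0));d=b[1]+b[2]-b[0]-b[3];print(np.degrees(np.arctan2(d[1],d[0])),np.linalg.norm(d)/2)
bar=cast(im,cr([(328,148),(335,293)],240,195),.036);print("bar",bar,bar.mean(0));d=bar[0]-bar[1];print(np.degrees(np.arctan2(d[1],d[0])),np.linalg.norm(d))
W=cloud(im);print(W[204:214,300:312,2])
```

```text
handle [[0.5395 0.3544 0.1145]
 [0.5602 0.2326 0.1145]] [0.5498 0.2935 0.1145] 99.6342954326914 0.12351331766727383
cab [[0.5721 0.4605 0.15  ]
 [0.6277 0.147  0.15  ]
 [0.8682 0.1908 0.15  ]
 [0.8123 0.5026 0.15  ]]
100.05807100671633 0.31839959013207786
board [[ 0.5909  0.0182  0.012 ]
 [ 0.6224 -0.4164  0.012 ]
 [ 0.4027 -0.427   0.012 ]
 [ 0.373   0.0022  0.012 ]] [ 0.4972 -0.2058  0.012 ]
-85.94697649606958 0.4330051738084002
bar [[ 0.5487 -0.18    0.036 ]
 [ 0.4561 -0.1854  0.036 ]] [ 0.5024 -0.1827  0.036 ]
3.3753597210629542 0.0927536975756822
[[ 0.0007 -0.0034  0.0066  0.0039  0.0064 -0.0028  0.0017  0.0005  0.0053
  -0.001  -0.0012 -0.0062]
 [ 0.0072  0.0018  0.0008  0.0037  0.0026  0.0025 -0.     -0.001  -0.0077
   0.0014  0.0046 -0.0036]
 [ 0.0062 -0.0048  0.0034  0.0039  0.0005 -0.0022 -0.0009  0.0045 -0.0021
  -0.0072 -0.0056 -0.0079]
 [-0.0052 -0.0033  0.0048  0.003   0.0018  0.0004  0.0007  0.0039 -0.0029
   0.003  -0.0018  0.0008]
 [ 0.0119  0.0085  0.0146  0.0095  0.0049  0.0064  0.0132  0.006   0.0116
   0.0074  0.0094  0.0101]
 [ 0.0067  0.0111  0.0079  0.0071  0.0086  0.0085  0.0171  0.0142  0.0104
   0.0127  0.0138  0.0128]
 [ 0.0171  0.0184  0.0118  0.0132  0.0117  0.0046  0.0141  0.0109  0.0132
   0.013   0.007   0.0062]
 [ 0.0137  0.0153  0.0144  0.0178  0.0167  0.0178  0.0069  0.0205  0.015
   0.0097  0.0077  0.0049]
 [ 0.0126  0.0134  0.0084  0.0086  0.0148  0.0139  0.0079  0.0083  0.0079
   0.015   0.012      nan]
 [ 0.0144  0.0101  0.0083  0.0084  0.0112  0.0097  0.0097  0.0183  0.012
   0.0098  0.0218  0.0145]]
```

```bash
cat >> h.py <<'E'
def delta(p,yaw_deg,tilt=None):
    s=ctrl.get_state();A=rpy(s["eef_rot"]);B=rpy([np.pi,0,np.radians(yaw_deg)])
    if tilt is not None: B=B@R.from_rotvec(np.radians(tilt)).as_matrix()
    d=A.T@(np.array(p)-s["tool_pos"])*1000; r=np.degrees(R.from_matrix(A.T@B).as_rotvec())
    print("t",round(s["clock"],2),"pos",s["tool_pos"].round(4),"rpy",np.degrees(s["eef_rot"]).round(2),"F",s["contact_force"].round(1),"w",round(s["width"],3)); print("DELTA",d.round(1),r.round(1))
E
python3 -c "
from h import *
delta([.54,.2935,.23],100)"
```

```text
t 0.25 pos [ 0.2234 -0.4749  0.231 ] rpy [-179.96    0.     25.2 ] F [ 0.8 -0.3 -0.4] w 1.0
DELTA [ 613.6 -560.5    1.4] [ -0.   -0.  -74.8]
```

Call:
{"name": "carry_out", "arguments": {
  "targets": [170,614,-560,1,0,0,-75,170,614,-560,1,0,0,-75,170,614,-560,1,0,0,-75,170,614,-560,1,0,0,-75,170,614,-560,1,0,0,-75,170,614,-560,1,0,0,-75,170,614,-560,1,0,0,-75,170,614,-560,1,0,0,-75]
}}

```text
clock: 0.92
tool_pos: [0.3508, -0.1651, 0.2311]
eef_rot: [3.141, -0.0, 1.445]
contact_force: [2.4, -1.1, 0.4]
width: 0.332
```

```bash
python3 -c "
from h import *
delta([.54,.2935,.23],100)"
```

```text
t 0.92 pos [ 0.3508 -0.1651  0.2311] rpy [ 1.7998e+02 -2.0000e-02  8.2820e+01] F [ 2.4 -1.1  0.4] w 0.332
DELTA [478.6 130.4   1.3] [  0.   -0.  -17.2]
```

Call:
{"name": "carry_out", "arguments": {
  "targets": [170,479,130,1,0,0,-17,170,479,130,1,0,0,-17,170,479,130,1,0,0,-17,170,479,130,1,0,0,-17,170,479,130,1,0,0,-17,170,479,130,1,0,0,-17,170,479,130,1,0,0,-17,170,479,130,1,0,0,-17]
}}

```text
clock: 1.58
tool_pos: [0.4774, 0.1438, 0.2306]
eef_rot: [3.141, -0.0, 1.743]
contact_force: [0.6, -0.7, -0.1]
width: 0.333
```

```bash
python3 -c "
from h import *
delta([.54,.2935,.23],100)"
```

```text
t 1.58 pos [0.4774 0.1438 0.2306] rpy [ 1.7996e+02 -1.0000e-02  9.9840e+01] F [ 0.6 -0.7 -0.1] w 0.333
DELTA [136.8  87.3   0.7] [ 0.  -0.  -0.2]
```

Call:
{"name": "carry_out", "arguments": {
  "targets": [170,137,87,1,0,0,0,170,137,87,1,0,0,0,170,137,87,1,0,0,0,170,137,87,1,0,0,0,170,137,87,1,0,0,0,170,137,87,1,0,0,0]
}}

```text
clock: 2.08
tool_pos: [0.5398, 0.2955, 0.2282]
eef_rot: [-3.141, 0.0, 1.745]
contact_force: [0.3, -0.3, 0.1]
width: 0.336
```

```bash
python3 -c "
from h import *
delta([.54,.2935,.23],100)
im=cam('wrist');cv2.imwrite('pics/w1.png',im['frame']);np.savez('w1.npz',C=im['C'],K=im['intrinsics'],z=im['range_z'])
print(proj(im,[.5498,.2935,.1175]),proj(im,[.5395,.3544,.1175]),proj(im,[.5602,.2326,.1175]))"
```

```text
t 2.08 pos [0.5398 0.2955 0.2282] rpy [-1.7995e+02  3.0000e-02  1.0000e+02] F [ 0.3 -0.3  0.1] w 0.336
DELTA [-2.1 -0.1 -1.8] [-0.1  0.  -0. ]
[[291.45301533 210.89010738]] [[292.9029389  135.52949543]] [[290.2955151  276.76398917]]
```

View pics/w1.png

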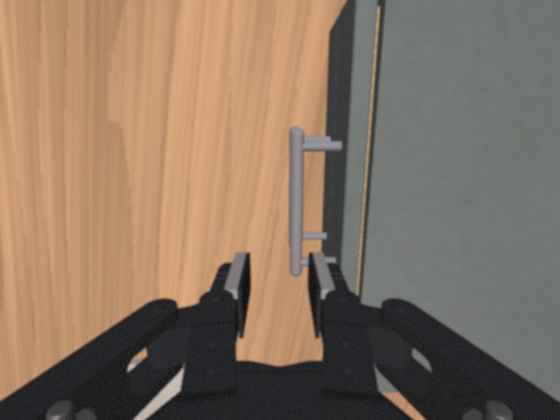

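```bash
python3 -c "
from h import *
d=np.load('w1.npz');im=dict(C=d['C'],intrinsics=d['K'])
b=cast(im,[(296.5,130),(295.5,272)],.115);print(b,b.mean(0))
c=b.mean(0);delta([c[0],c[1],.100],100)"
```

```text
[[0.54162882 0.35893422 0.115     ]
 [0.56427232 0.23679752 0.115     ]] [0.55295057 0.29786587 0.115     ]
t 2.13 pos [0.5394 0.2942 0.2287] rpy [-1.7996e+02  4.0000e-02  9.9920e+01] F [-0.5 -0.2 -0.6] w 0.334
DELTA [  1.4  14.1 128.7] [-0.   0.  -0.1]
```

Call:
{"name": "carry_out", "arguments": {
  "targets": [170,1,14,20,0,0,0,170,1,14,60,0,0,0,170,1,14,100,0,0,0,170,1,14,132,0,0,0,170,1,14,132,0,0,0,170,1,14,132,0,0,0]
}}

```text
clock: 2.63
tool_pos: [0.5524, 0.2957, 0.0967]
eef_rot: [-3.14, 0.001, 1.742]
contact_force: [0.3, 0.1, 0.1]
width: 0.333
```

Call:
{"name": "carry_out", "arguments": {
  "targets": [255,0,0,0,0,0,0,255,0,0,0,0,0,0,255,0,0,0,0,0,0,255,0,0,0,0,0,0],
  "force": 25
}}

```text
clock: 2.97
tool_pos: [0.5526, 0.2946, 0.0974]
eef_rot: [-3.141, 0.002, 1.742]
contact_force: [1.2, -6.9, 6.0]
width: 0.115
```

Call:
{"name": "carry_out", "arguments": {
  "targets": [255,0,-12,0,0,0,0,255,0,-32,0,0,0,0,255,0,-56,0,0,0,0,255,0,-80,0,0,0,0,255,0,-104,0,0,0,0,255,0,-128,0,0,0,0,255,0,-150,0,0,0,0,255,0,-160,0,0,0,0]
}}

```text
clock: 3.63
tool_pos: [0.3922, 0.2655, 0.0975]
eef_rot: [-3.139, 0.005, 1.741]
contact_force: [2.0, -7.3, -3.7]
width: 0.116
```

Call:
{"name": "carry_out", "arguments": {
  "targets": [255,0,-8,0,0,0,0,255,0,-8,0,0,0,0]
}}

```text
clock: 3.8
tool_pos: [0.3822, 0.2636, 0.0975]
eef_rot: [-3.138, 0.004, 1.742]
contact_force: [-1.0, -2.7, -4.7]
width: 0.114
```

```bash
python3 -c "
from h import *
delta([.55,.2935,.0974],100)
im=cam('top');cv2.imwrite('pics/t2.png',im['frame'])"
```

```text
t 3.8 pos [0.3822 0.2636 0.0975] rpy [-179.77    0.25   99.82] F [-1.  -2.7 -4.7] w 0.114
DELTA [  0.8 170.5  -0.6] [-0.2  0.3 -0.2]
```

View pics/t2.png

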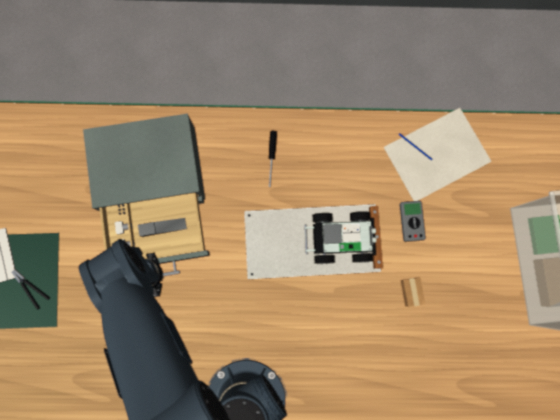

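Call:
{"name": "carry_out", "arguments": {
  "targets": [170,0,0,0,0,0,0,170,0,0,0,0,0,0,170,0,0,0,0,0,0,170,0,0,-40,0,0,0,170,0,0,-80,0,0,0,170,0,0,-120,0,0,0,0,0,40,-150,0,0,0,0,0,60,-150,0,0,0]
}}

```text
clock: 4.52
tool_pos: [0.4456, 0.2763, 0.2531]
eef_rot: [3.136, 0.001, 1.743]
contact_force: [0.1, -0.4, 0.1]
width: 0.605
```

```bash
python3 -c "
from h import *
delta([.47,.30,.25],100)
im=cam('top');cv2.imwrite('pics/t3.png',cv2.resize(im['frame'][180:300,80:230],None,fx=5,fy=5,interpolation=cv2.INTER_CUBIC))
im=cam('wrist');cv2.imwrite('pics/w3.png',im['frame'])"
```

```text
t 4.52 pos [0.4456 0.2763 0.2531] rpy [1.797e+02 8.000e-02 9.986e+01] F [ 0.1 -0.4  0.1] w 0.605
DELTA [19.2 28.1  3.2] [ 0.3  0.1 -0.1]
```

View pics/t3.png

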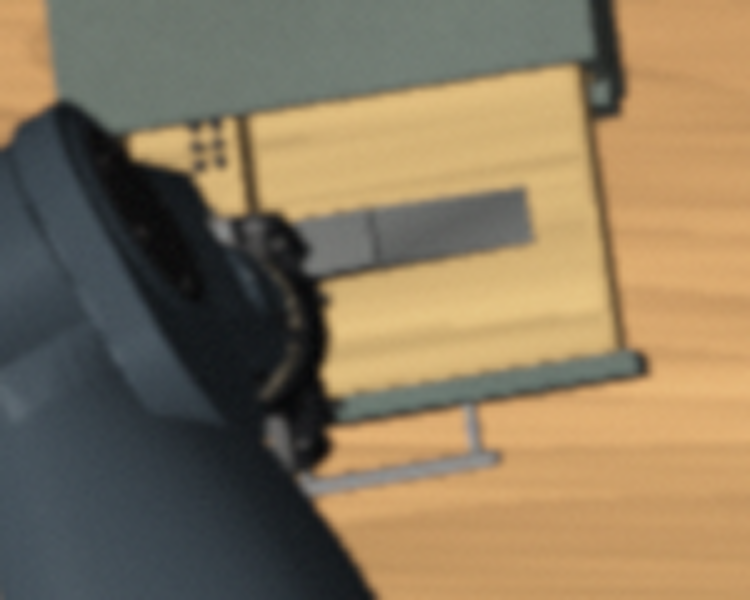

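View pics/w3.png

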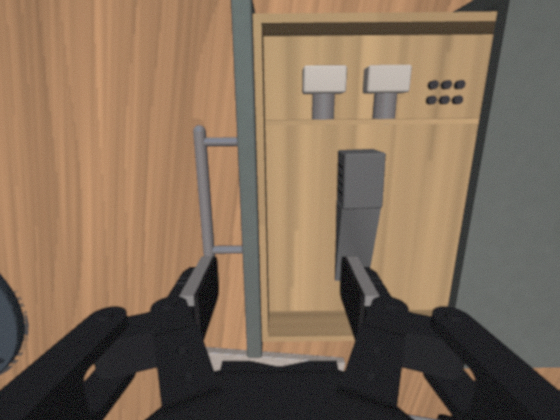

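```bash
python3 -c "
from h import *
im=cam('wrist');np.savez('w3.npz',C=im['C'],K=im['intrinsics'],z=im['range_z']);cv2.imwrite('pics/w3c.png',cv2.resize(im['frame'][130:300,300:420],None,fx=4.5,fy=3.5,interpolation=cv2.INTER_CUBIC))
cv2.imwrite('pics/w3c.png',cv2.resize(im['frame'][140:290,310:410],None,fx=4,fy=4,interpolation=cv2.INTER_CUBIC))
W=cloud(im)
np.set_printoptions(precision=4,suppress=True)
for n,(u,v) in dict(top=(360,180),fl=(310,200),fl2=(430,200),front=(245,150),cab=(540,150)).items(): print(n,np.nanmedian(W[v-5:v+6,u-4:u+5].reshape(-1,3),0))
"
```

```text
top [0.5128 0.3066 0.1216]
fl [0.4789 0.2729 0.0857]
fl2 [0.5976 0.293  0.0855]
front [0.412  0.3173 0.1379]
cab [0.633  0.3565 0.1504]
```

View pics/w3c.png

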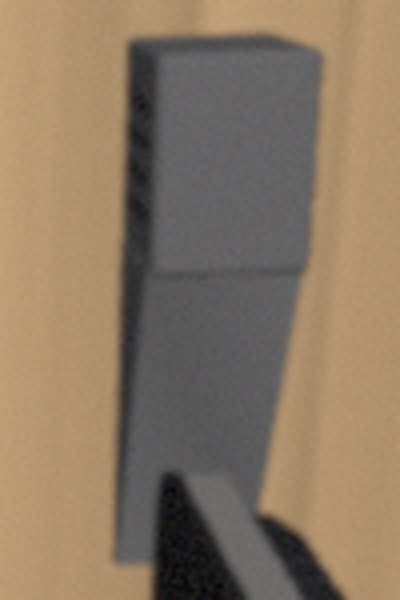

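```bash
python3 -c "
from h import *
d=np.load('w3.npz');im=dict(C=d['C'],intrinsics=d['K'])
uv=(np.array([(157,52),(321,50),(305,266),(152,272)])+.5)/4-.5+[310,140]
b=cast(im,uv,.1216);print(b,b.mean(0))
e=b[2]+b[3]-b[0]-b[1];print('x dir',np.degrees(np.arctan2(e[1],e[0])),np.linalg.norm(e)/2); e=b[0]+b[3]-b[1]-b[2];print('ydir',np.degrees(np.arctan2(e[1],e[0])),np.linalg.norm(e)/2)
c=b.mean(0);delta([c[0],c[1],.19],100);delta([c[0],c[1],.0905],100)"
```

```text
[[0.49773843 0.32800358 0.1216    ]
 [0.53189561 0.33428774 0.1216    ]
 [0.54125823 0.28754338 0.1216    ]
 [0.50796204 0.28042464 0.1216    ]] [0.51971358 0.30756484 0.1216    ]
x dir -78.26923632225275 0.048167691676903164
ydir -168.76177210397265 0.034386021536137984
t 4.67 pos [0.4449 0.2753 0.2474] rpy [-179.89    0.24   99.74] F [-1.  -0.3  0.3] w 0.854
DELTA [19.4 79.3 57.2] [-0.1  0.2 -0.3]
t 4.67 pos [0.4449 0.2753 0.2474] rpy [-179.89    0.24   99.74] F [-1.  -0.3  0.3] w 0.854
DELTA [ 19.8  79.5 156.7] [-0.1  0.2 -0.3]
```

Call:
{"name": "carry_out", "arguments": {
  "targets": [20,19,40,10,0,0,-2,20,19,79,30,0,0,-2,20,19,79,60,0,0,-2,20,19,79,80,0,0,-2,20,19,79,80,0,0,-2]
}}

```text
clock: 5.08
tool_pos: [0.517, 0.3056, 0.1616]
eef_rot: [-3.131, 0.007, 1.775]
contact_force: [-0.3, 0.5, -0.1]
width: 0.924
```

```bash
python3 -c "
from h import *
delta([.5197,.3076,.089],101.4)
im=cam('wrist');cv2.imwrite('pics/w4.png',im['frame'])"
```

```text
t 5.08 pos [0.517  0.3056 0.1616] rpy [-179.38    0.41  101.72] F [-0.3  0.5 -0.1] w 0.924
DELTA [ 2.   3.8 72.6] [-0.6  0.4  0.3]
```

View pics/w4.png

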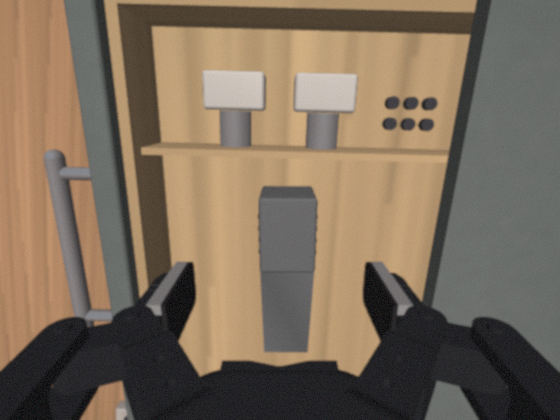

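Call:
{"name": "carry_out", "arguments": {
  "targets": [20,2,4,20,-0.6,0.4,0,20,2,4,45,-0.6,0.4,0,20,2,4,65,-0.6,0.4,0,20,2,4,72,-0.6,0.4,0,20,2,4,72,-0.6,0.4,0,20,2,4,72,-0.6,0.4,0]
}}

```text
clock: 5.63
tool_pos: [0.5208, 0.3086, 0.0941]
eef_rot: [3.138, -0.001, 1.776]
contact_force: [-0.1, 0.3, 0.4]
width: 0.921
```

```bash
python3 -c "
from h import *
delta([.5197,.3076,.089],101.4)
im=cam('wrist');cv2.imwrite('pics/w5.png',im['frame'])"
```

```text
t 5.63 pos [0.5208 0.3086 0.0941] rpy [ 1.7978e+02 -8.0000e-02  1.0174e+02] F [-0.1  0.3  0.4] w 0.921
DELTA [-0.8 -1.3  5.1] [ 0.2 -0.1  0.3]
```

View pics/w5.png

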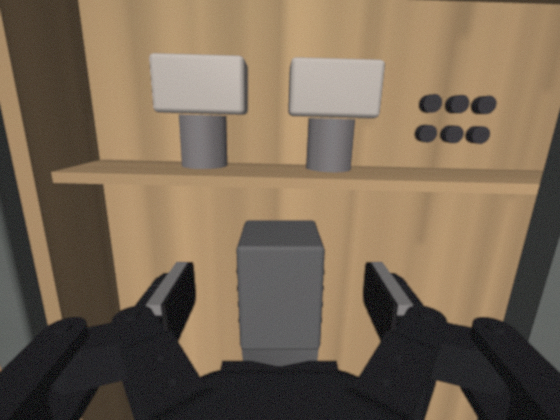

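Call:
{"name": "carry_out", "arguments": {
  "targets": [20,-1,-1,5,0,0,0,20,-1,-1,5,0,0,0,120,-1,-1,5,0,0,0,200,-1,-1,5,0,0,0,255,-1,-1,5,0,0,0,255,-1,-1,5,0,0,0,255,-1,-1,5,0,0,0,255,-1,-1,5,0,0,0],
  "force": 50
}}

```text
clock: 6.35
tool_pos: [0.5208, 0.3078, 0.0898]
eef_rot: [3.136, -0.002, 1.776]
contact_force: [-0.2, -0.5, 4.5]
width: 0.414
```

```bash
python3 -c "
from h import *
delta([.5197,.3076,.089],101.4)
im=cam('wrist');cv2.imwrite('pics/w6.png',im['frame'])"
```

```text
t 6.35 pos [0.5208 0.3078 0.0898] rpy [ 1.7968e+02 -1.1000e-01  1.0174e+02] F [-0.2 -0.5  4.5] w 0.414
DELTA [ 0.1 -1.1  0.8] [ 0.3 -0.1  0.3]
```

View pics/w6.png

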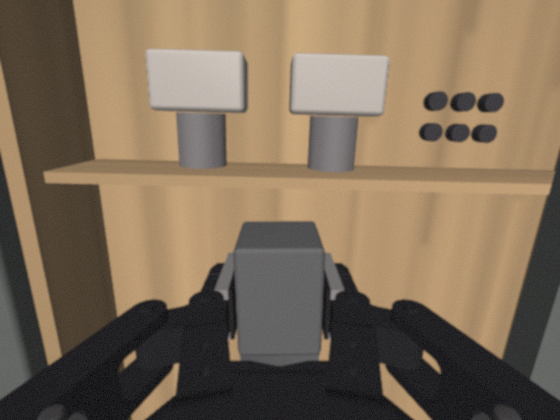

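Call:
{"name": "carry_out", "arguments": {
  "targets": [255,0,0,-10,0,0,0,255,0,0,-30,0,0,0,255,0,0,-60,0,0,0,255,0,0,-90,0,0,0,255,0,0,-115,0,0,0,255,0,0,-120,0,0,0,255,0,0,-120,0,0,0]
}}

```text
clock: 6.98
tool_pos: [0.5209, 0.3079, 0.212]
eef_rot: [3.133, -0.003, 1.776]
contact_force: [0.1, 1.0, -1.9]
width: 0.413
```

```bash
python3 -c "
from h import *
delta([.4930,-.035,.20],93.8)
im=cam('wrist');cv2.imwrite('pics/w7.png',im['frame'])"
```

```text
t 6.98 pos [0.5209 0.3079 0.212 ] rpy [179.49  -0.18 101.74] F [ 0.1  1.  -1.9] w 0.413
DELTA [-330.1  -97.1   10.1] [ 0.5 -0.2  7.9]
```

View pics/w7.png

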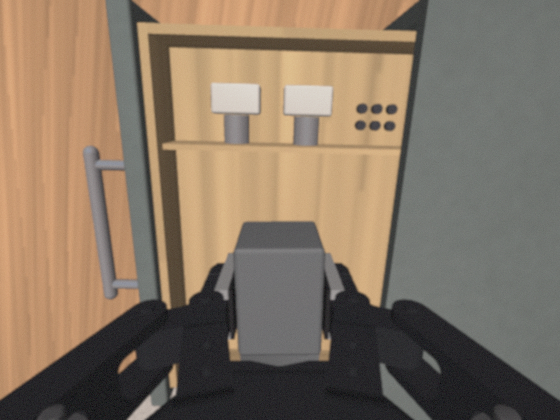

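Call:
{"name": "carry_out", "arguments": {
  "targets": [255,-30,-9,2,0,0,1,255,-65,-19,4,0,0,2,255,-105,-31,6,0,0,4,255,-145,-43,8,0,0,6,255,-185,-54,10,0,0,8,255,-225,-66,10,0,0,8,255,-265,-78,10,0,0,8,255,-300,-88,10,0,0,8]
}}

```text
clock: 7.7
tool_pos: [0.4932, -0.0063, 0.1971]
eef_rot: [3.139, -0.003, 1.636]
contact_force: [1.2, 0.2, -0.6]
width: 0.412
```

Call:
{"name": "carry_out", "arguments": {
  "targets": [255,0,0,0,0,0,0,255,0,0,0,0,0,0]
}}

```text
clock: 7.87
tool_pos: [0.4917, -0.0082, 0.1954]
eef_rot: [-3.141, -0.003, 1.632]
contact_force: [-0.3, 0.5, -0.8]
width: 0.412
```

```bash
python3 -c "
from h import *
delta([.4930,-.035,.20],93.8)
for n in('top','scene'):
  im=cam(n);cv2.imwrite('pics/%s8.png'%n,im['frame'])
  if n=='top': cv2.imwrite('pics/top8c.png',cv2.resize(im['frame'][195:290,240:395],None,fx=5,fy=5,interpolation=cv2.INTER_CUBIC))
  else: cv2.imwrite('pics/scene8c.png',cv2.resize(im['frame'][170:280,140:330],None,fx=4,fy=4,interpolation=cv2.INTER_CUBIC))
"
```

```text
t 7.87 pos [ 0.4917 -0.0082  0.1954] rpy [-179.95   -0.19   93.5 ] F [-0.3  0.5 -0.8] w 0.412
DELTA [-26.8  -0.4  -4.7] [-0.  -0.2 -0.3]
```

View pics/top8c.png

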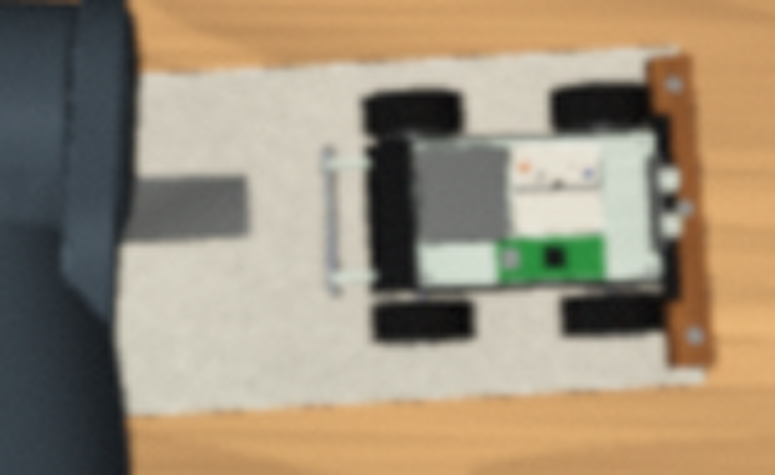

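View pics/scene8c.png

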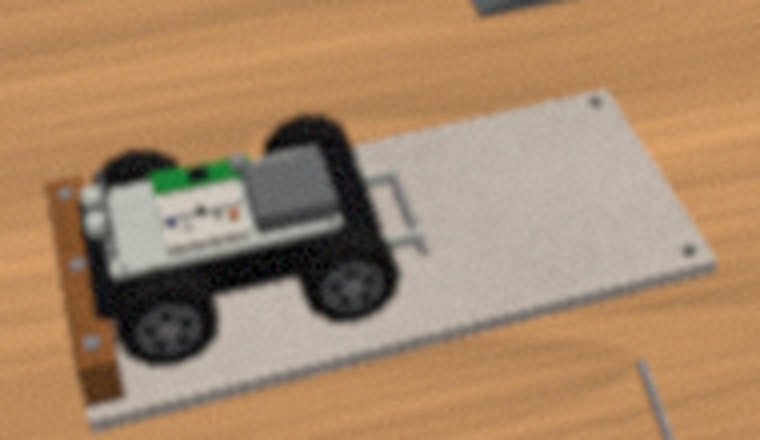

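```bash
python3 -c "
from h import *
im=cam('top')
cr=lambda l,x,y,s:(np.array(l)+.5)/s-.5+[x,y]
print('thin',cast(im,cr([(247,176),(248,238)],240,195,5),.193))
print('bar top',cast(im,cr([(328,148),(335,293)],240,195,5),.0345))
print('axles rear/front hubs top', cast(im,cr([(413,112),(424,320),(600,108),(614,315)],240,195,5),.07))
im=cam('scene')
print('bar scene',cast(im,cr([(395,177),(422,250)],140,170,4),.034))
"
```

```text
thin [[ 0.51364847 -0.12374631  0.193     ]
 [ 0.47785747 -0.12486015  0.193     ]]
bar top [[ 0.54886826 -0.18006258  0.0345    ]
 [ 0.45618946 -0.18552872  0.0345    ]]
axles rear/front hubs top [[ 0.56856848 -0.23104248  0.07      ]
 [ 0.43841066 -0.2387408   0.07      ]
 [ 0.57335014 -0.34875893  0.07      ]
 [ 0.44361897 -0.35709903  0.07      ]]
bar scene [[ 0.46776498 -0.18291282  0.034     ]
 [ 0.55219559 -0.17995009  0.034     ]]
```

Call:
{"name": "carry_out", "arguments": {
  "targets": [255,-20,1,20,0,0,0,255,-40,2,50,0,0,0,255,-40,2,85,0,0,0,255,-40,2,120,0,0,0,255,-40,2,150,0,0,0,255,-40,2,168,0,0,0,255,-40,2,171,0,0,0,255,-40,2,171,0,0,0]
}}

```text
clock: 8.73
tool_pos: [0.4973, -0.0432, 0.0244]
eef_rot: [-3.141, -0.004, 1.639]
contact_force: [0.1, 0.4, -1.0]
width: 0.413
```

Call:
{"name": "carry_out", "arguments": {
  "targets": [255,0,0,0,0,0,0]
}}

```text
clock: 8.82
tool_pos: [0.4982, -0.0426, 0.0253]
eef_rot: [3.141, -0.004, 1.64]
contact_force: [-0.5, 0.8, -0.9]
width: 0.414
```

```bash
python3 -c "
from h import *
delta([.4930,-.048,.0163],93.5)
for n in('top','scene'):
  im=cam(n)
  if n=='top': cv2.imwrite('pics/top9c.png',cv2.resize(im['frame'][195:290,240:395],None,fx=5,fy=5,interpolation=cv2.INTER_CUBIC))
  else: cv2.imwrite('pics/scene9c.png',cv2.resize(im['frame'][150:280,140:330],None,fx=4,fy=4,interpolation=cv2.INTER_CUBIC))
"
```

```text
t 8.82 pos [ 0.4982 -0.0426  0.0253] rpy [179.99  -0.22  93.99] F [-0.5  0.8 -0.9] w 0.414
DELTA [-5.1 -5.6  8.9] [ 0.  -0.2  0.5]
```

View pics/top9c.png

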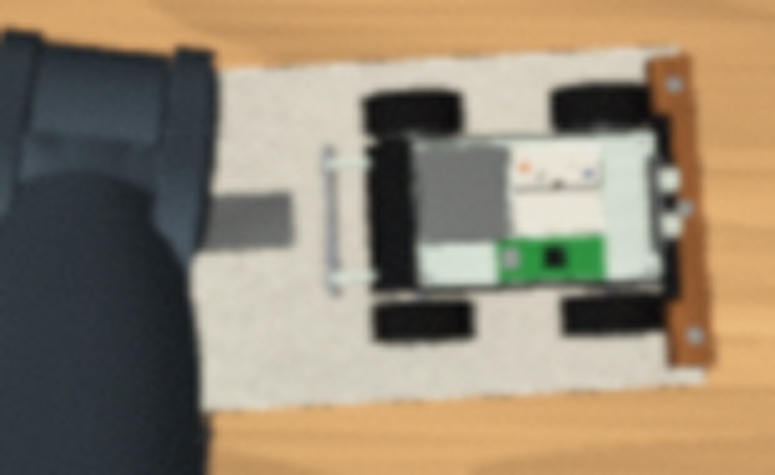

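View pics/scene9c.png

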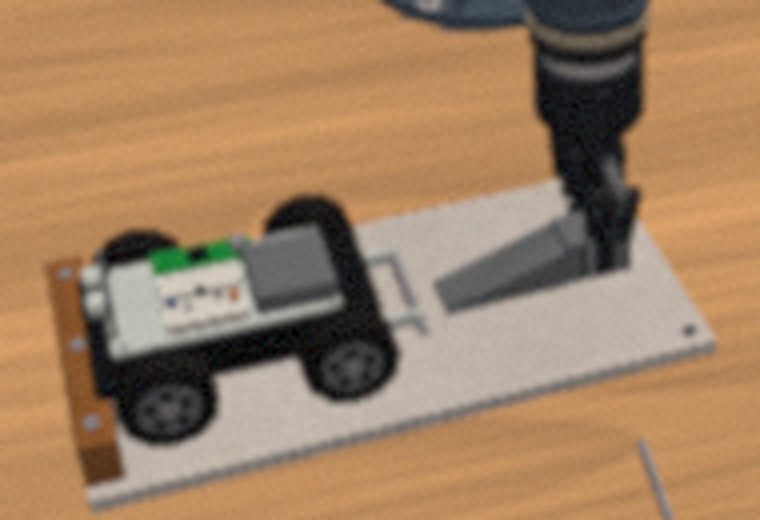

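Call:
{"name": "carry_out", "arguments": {
  "targets": [255,0,0,4,0,0,0,255,0,0,7,0,0,0,255,0,0,7,0,0,0]
}}

```text
clock: 9.17
tool_pos: [0.4985, -0.0427, 0.0187]
eef_rot: [3.14, -0.004, 1.64]
contact_force: [0.4, 0.7, -0.7]
width: 0.413
```

Call:
{"name": "carry_out", "arguments": {
  "targets": [255,0,0,2,0,0,0,255,0,0,2,0,0,0]
}}

```text
clock: 9.33
tool_pos: [0.4988, -0.0428, 0.0169]
eef_rot: [3.139, -0.004, 1.64]
contact_force: [0.6, 0.9, 0.5]
width: 0.414
```

Call:
{"name": "carry_out", "arguments": {
  "targets": [255,0,0,1.5,0,0,0,255,0,0,1.5,0,0,0]
}}

```text
clock: 9.5
tool_pos: [0.4988, -0.0427, 0.0168]
eef_rot: [3.138, -0.003, 1.64]
contact_force: [-6.9, 1.7, 19.5]
width: 0.415
```

Call:
{"name": "carry_out", "arguments": {
  "targets": [255,0,0,1,0,0,0,255,0,0,1,0,0,0]
}}

```text
clock: 9.67
tool_pos: [0.4988, -0.0428, 0.0168]
eef_rot: [3.138, -0.003, 1.64]
contact_force: [-4.6, 1.1, 13.9]
width: 0.416
```

Call:
{"name": "carry_out", "arguments": {
  "targets": [255,-6,0,0.5,0,0,0,255,-16,-1,0.5,0,0,0,255,-26,-1,0.5,0,0,0,255,-36,-2,0.5,0,0,0,255,-46,-2,0.5,0,0,0,255,-54,-3,0.5,0,0,0,255,-60,-3,0.5,0,0,0,255,-60,-3,0.5,0,0,0]
}}

```text
clock: 10.33
tool_pos: [0.5007, -0.1039, 0.0168]
eef_rot: [3.136, -0.004, 1.639]
contact_force: [-1.3, 0.2, 9.1]
width: 0.413
```

```bash
cat > look.py <<'E'
from h import *
import sys
k=sys.argv[1]
delta([.4930,-.138,.0168],93.5)
for n in('top','scene'):
  im=cam(n)
  if n=='top': a=cv2.resize(im['frame'][195:290,260:395],None,fx=5,fy=5,interpolation=cv2.INTER_CUBIC)
  else: b=cv2.resize(im['frame'][190:275,150:285],None,fx=5,fy=5,interpolation=cv2.INTER_CUBIC)
cv2.imwrite('pics/top%s.png'%k,a);cv2.imwrite('pics/sc%s.png'%k,b)
E
python3 look.py 10
```

```text
t 10.33 pos [ 0.5007 -0.1039  0.0168] rpy [179.68  -0.21  93.91] F [-1.3  0.2  9.1] w 0.413
DELTA [-33.5 -10.1  -0.2] [ 0.3 -0.2  0.4]
```

View pics/top10.png

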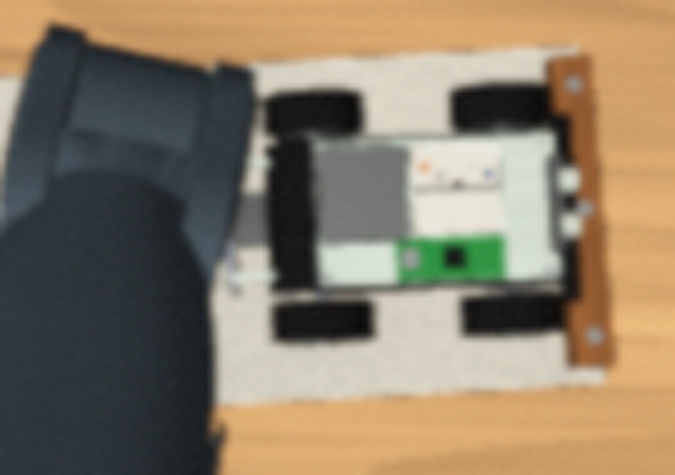

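View pics/sc10.png

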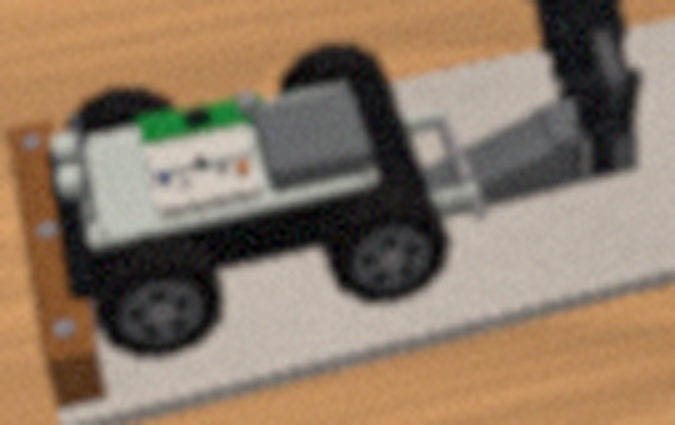

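```bash
cat > lift.py <<'E'
from h import *
import sys,os
e=np.array([.0628,-.998]); bar=np.array([.5024,-.1828])
z=[];
for i in range(6):
    im=cam('top'); z.append(np.where(im['range_z']>0,im['range_z'],np.nan))
im['range_z']=np.nan_to_num(np.nanmedian(z,0)) if 0 else np.nan_to_num(np.nanmean(z,0)); W=cloud(im)
if sys.argv[1]=='base': np.save('base.npy',W)
B=np.load('base.npy')
s=(B[...,:2]-bar)@e; t=(B[...,:2]-bar)@np.array([e[1],-e[0]])
m=(s>.03)&(s<.175)&(abs(t)<.075)&(B[...,2]>.06)&(B[...,2]<.12)
m=cv2.erode(m.astype(np.uint8),np.ones((3,3)))>0
d=(W-B)[...,2]; d[abs(d)>.02]=np.nan; m&=~np.isnan(d)
L=.175-s[m]; a=(d[m]*L).sum()/(L*L).sum()
A=np.c_[L,np.ones(L.size)]; c=np.linalg.lstsq(A,d[m],rcond=None)[0]
print('N',m.sum(),'rear wheel lift mm: pivot',1000*a*.12,'free fit rear',1000*(c[0]*.12+c[1]),'front',1000*c[1])
for lo,hi in((.03,.07),(.07,.12),(.12,.175)):
    q=m&(s>lo)&(s<hi);print(lo,hi,(d[q].mean()*1000).round(2))
E
python3 lift.py base; python3 lift.py x
```

```text
N 1486 rear wheel lift mm: pivot 0.0 free fit rear 0.0 front 0.0
0.03 0.07 0.0
0.07 0.12 0.0
0.12 0.175 0.0
N 1486 rear wheel lift mm: pivot -0.07617444760015776 free fit rear -0.06033545518131325 front -0.07504448442549488
0.03 0.07 -0.16
0.07 0.12 0.11
0.12 0.175 -0.14
```

Call:
{"name": "carry_out", "arguments": {
  "targets": [255,-3,0,0.5,0,0,0,255,-6,0,0.5,0,0,0,255,-8,0,0.5,0,0,0,255,-8,0,0.5,0,0,0]
}}

```text
clock: 11.37
tool_pos: [0.5016, -0.1116, 0.0168]
eef_rot: [3.135, -0.004, 1.639]
contact_force: [0.5, 7.0, 9.1]
width: 0.415
```

Call:
{"name": "carry_out", "arguments": {
  "targets": [255,-3,0,0.5,0,0,0,255,-5,0,0.5,0,0,0,255,-5,0,0.5,0,0,0]
}}

```text
clock: 11.62
tool_pos: [0.5022, -0.1158, 0.0168]
eef_rot: [3.134, -0.007, 1.64]
contact_force: [-0.9, 9.4, 9.7]
width: 0.411
```

```bash
python3 lift.py x
```

```text
N 1478 rear wheel lift mm: pivot 0.8020131746649788 free fit rear 0.7778798472119908 front 0.11212604518650061
0.03 0.07 0.71
0.07 0.12 0.78
0.12 0.175 0.14
```

Call:
{"name": "carry_out", "arguments": {
  "targets": [255,-3,0,0.5,0,0,0,255,-6,0,0.5,0,0,0,255,-8,0,0.5,0,0,0,255,-8,0,0.5,0,0,0]
}}

```text
clock: 12.25
tool_pos: [0.5029, -0.1229, 0.0168]
eef_rot: [3.133, -0.009, 1.641]
contact_force: [-0.1, 10.6, 9.0]
width: 0.412
```

Call:
{"name": "carry_out", "arguments": {
  "targets": [255,-2,0,0.5,0,0,0,255,-4,0,0.5,0,0,0,255,-4,0,0.5,0,0,0]
}}

```text
clock: 12.5
tool_pos: [0.5034, -0.1259, 0.0169]
eef_rot: [3.132, -0.012, 1.642]
contact_force: [-0.8, 11.3, 10.3]
width: 0.412
```

```bash
python3 lift.py x; python3 look.py 11
```

```text
N 1397 rear wheel lift mm: pivot 2.04364973933596 free fit rear 1.851397633881536 front 0.744042045372086
0.03 0.07 1.55
0.07 0.12 2.04
0.12 0.175 0.74
t 12.8 pos [ 0.5033 -0.1259  0.0169] rpy [179.44  -0.69  94.06] F [-1.1 10.7  9.7] w 0.414
DELTA [-11.3 -11.2  -0.2] [ 0.6 -0.7  0.6]
```

View pics/sc11.png

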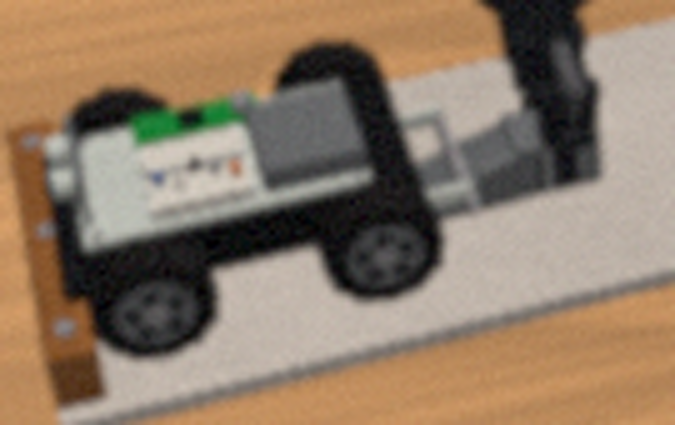

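View pics/top11.png

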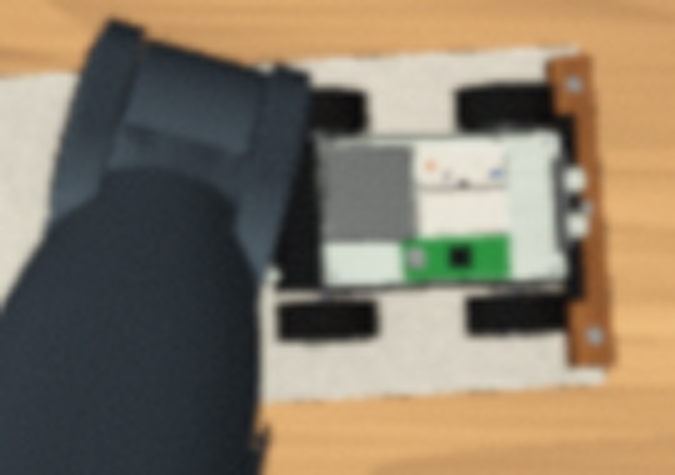

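Call:
{"name": "carry_out", "arguments": {
  "targets": [255,-3,0,0.5,0,-0.2,0,255,-6,0,0.5,0,-0.4,0,255,-9,0,0.5,0,-0.4,0,255,-9,0,0.5,0,-0.4,0]
}}

```text
clock: 13.23
tool_pos: [0.5041, -0.1336, 0.0169]
eef_rot: [3.131, -0.009, 1.643]
contact_force: [-1.2, 12.2, 12.7]
width: 0.413
```

```bash
python3 lift.py x; python3 look.py 12
```

```text
N 1323 rear wheel lift mm: pivot 3.332464627845294 free fit rear 3.0441030592029428 front 0.9618315206446167
0.03 0.07 2.28
0.07 0.12 3.41
0.12 0.175 1.01
t 13.53 pos [ 0.504  -0.1336  0.0169] rpy [179.39  -0.48  94.12] F [-1.3 11.8 12.4] w 0.41
DELTA [ -3.6 -11.3  -0.1] [ 0.6 -0.5  0.6]
```

View pics/sc12.png

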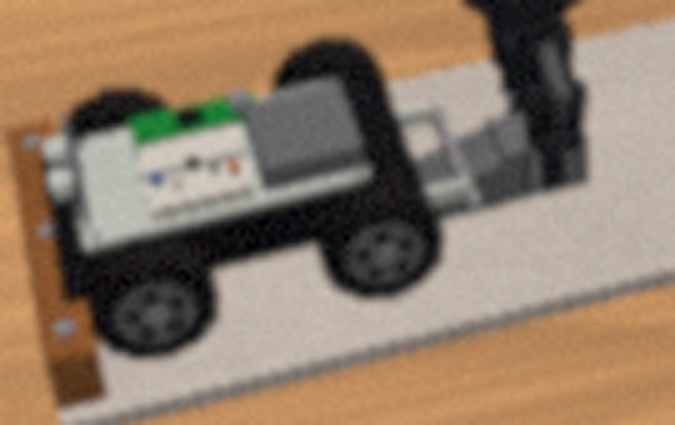

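Call:
{"name": "carry_out", "arguments": {
  "targets": [255,-3,0,0.5,0,-0.2,0,255,-6,0,0.5,0,-0.4,0,255,-8,0,0.5,0,-0.4,0,255,-8,0,0.5,0,-0.4,0]
}}

```text
clock: 13.97
tool_pos: [0.5045, -0.14, 0.0169]
eef_rot: [3.13, -0.006, 1.644]
contact_force: [-1.0, 11.8, 11.4]
width: 0.415
```

```bash
python3 lift.py x; python3 look.py 13
python3 - <<'E'
from h import *
im=cam('wrist');cv2.imwrite('pics/w13.png',im['frame'])
E
```

```text
N 1250 rear wheel lift mm: pivot 4.70869222722951 free fit rear 4.300582329155852 front 1.1688869131046278
0.03 0.07 3.4
0.07 0.12 4.24
0.12 0.175 1.49
t 14.27 pos [ 0.5045 -0.14    0.0169] rpy [179.34  -0.3   94.18] F [-0.7 11.7 11.1] w 0.41
DELTA [  2.8 -11.4  -0.1] [ 0.7 -0.3  0.7]
```

View pics/sc13.png

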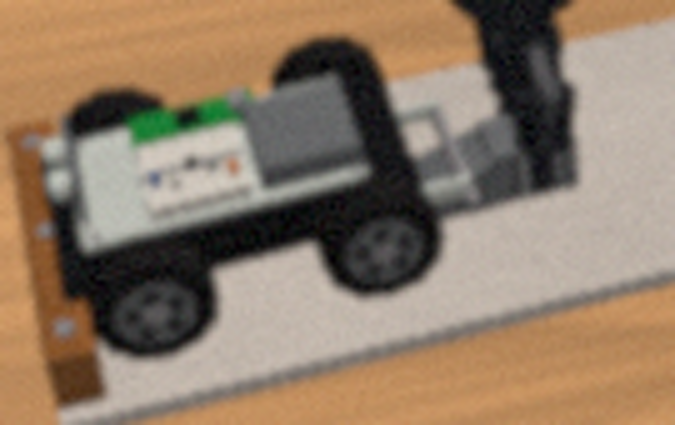

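View pics/w13.png

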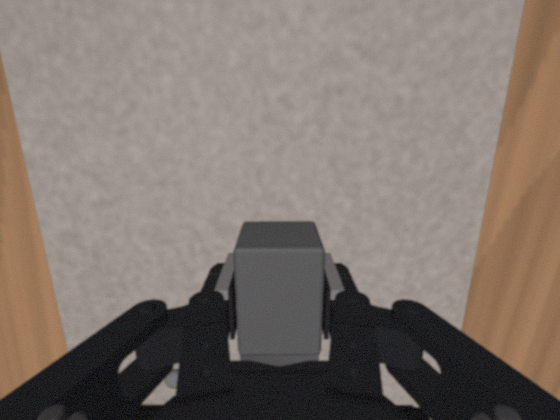

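View pics/top13.png

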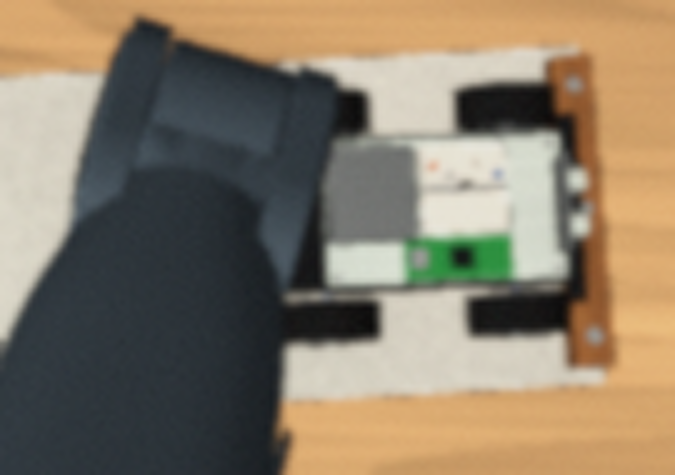

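Call:
{"name": "carry_out", "arguments": {
  "targets": [255,0,0,0.5,0,0,0,255,0,0,0.5,0,0,0,255,0,0,0.5,0,0,0,255,0,0,0.5,0,0,0]
}}

```text
clock: 14.75
tool_pos: [0.5046, -0.1399, 0.0169]
eef_rot: [3.13, -0.006, 1.644]
contact_force: [-0.9, 4.9, 9.3]
width: 0.414
```

```bash
cat >> lift.py <<'E'
for lo,hi in((-.06,-.02),(.02,.06)):
    q=m&(t>lo)&(t<hi)&(s>.06)&(s<.175); L=.175-s[q]; print('side t',lo,hi,q.sum(),'wheel lift',1000*.12*(d[q]*L).sum()/(L*L).sum())
E
python3 lift.py x; python3 -c "
from h import *
delta([.5,-.14,.0168],93.5)"
```

```text
N 1246 rear wheel lift mm: pivot 4.720967881587778 free fit rear 4.328176504995682 front 1.1216266066447598
0.03 0.07 3.43
0.07 0.12 4.21
0.12 0.175 1.49
side t -0.06 -0.02 240 wheel lift 6.123028057822455
side t 0.02 0.06 319 wheel lift 5.494776609428279
t 15.05 pos [ 0.5046 -0.1399  0.0169] rpy [179.31  -0.36  94.19] F [-1.5  4.9  8.7] w 0.411
DELTA [ 0.3 -4.6  0. ] [ 0.7 -0.4  0.7]
```

Both sides are lifted about 5 mm, the reading is steady, and the wedge is held flat on the board. I'm handing in.

```bash
python3 -c "
from h import *
print(ctrl.hand_in())
delta([.5,-.14,.0168],93.5)"
```

```text
the job is handed in; nothing more can be done
None
the job is handed in; nothing more can be done
```

The job is handed in: the rover's rear is up on the wedge, the gripper still holds the wedge, and I estimate about 5 mm of clearance under the rear tyres. I pulled the top drawer about 170 mm open, took the wedge out by its grip block and laid it on the board. I then pushed its thin end under the middle of the lifting bar in small steps. The whole run took about 15 s.

Last checks:
- **Rear clearance:** depth differences gave about 4.3 to 4.7 mm overall, and the wedge geometry gave about 4.7 mm. Fits for the two sides alone read higher, 6.1 and 5.5 mm, so the figures disagree by 1 to 2 mm. All are inside the 1.5 to 10 mm window.
- **Front wheels:** in the last pictures they stand on the board, with the rover pushed about 3 mm forward, close to the batten. The free fit showed about 1 mm of apparent rise at the front axle, which I put down to noise and the rover's forward shift. That is within the 3 mm allowed, but I did not check it another way.
- **Wedge:** it is held at about 35 mm opening with a 50 N grip setting. It is pressed onto the board with about 9 N and takes about 5 N of push from the rover. Hand tilt is about 0.7 degrees.
- **Contact and bystanders:** I saw no sign of the hand touching the rover. The multimeter, screwdriver and carton were not approached, but I did not measure their positions again at the end.

The hand-in gave no verdict, and the state could not be read after it.

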